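Sort the bookbinder's bench into its trays

TASK

Tidy the bookbinding bench: stand both small lidded jars upright in the round tray, lay both wooden sanding blocks flat, abrasive face down, end to end in the long tray, and stand the steel pressing weight in the square tray. Do not let a jar tip over, and leave everything resting on its tray's floor.

Things in the scene. Friction and masses are not known exactly. Their poses are not given: they have to be found in the camera images.
- jar_a: One small closed jar standing upright: white ceramic body with a ribbed aluminium screw lid, all of one outer diameter of 42 mm, 60 mm tall (lid from 42 mm up), about 120 g. Origin at the centre of its underside, z up along its axis. The two jars are alike.
- jar_b: The other small closed jar standing upright: white ceramic body with a ribbed aluminium screw lid, all of one outer diameter of 42 mm, 60 mm tall (lid from 42 mm up), about 120 g. Origin at the centre of its underside, z up along its axis. The two jars are alike.
- sander_a: One wooden sanding block lying with its dark abrasive face down: base 40 mm (its x) by 84 mm (its y), 14 mm high, with a narrower grip ridge along its middle, 24 mm (x) by 80 mm (y), rising to 42 mm overall; about 110 g. Grip it across the ridge (along its x). Origin at the centre of its underside, z up. The two blocks are alike.
- sander_b: The other wooden sanding block lying with its dark abrasive face down: base 40 mm (its x) by 84 mm (its y), 14 mm high, with a narrower grip ridge along its middle, 24 mm (x) by 80 mm (y), rising to 42 mm overall; about 110 g. Grip it across the ridge (along its x). Origin at the centre of its underside, z up. The two blocks are alike.
- weight: Round steel bookbinder's pressing weight standing upright: dark base 56 mm in diameter and 28 mm high, a neck 20 mm in diameter, and on top a bright cylindrical knob 30 mm in diameter between 45 and 67 mm height; 0.4 to 0.8 kg. Grip it by the knob. Origin at the centre of its underside, z up.
- round_tray: Low round plywood tray fixed to the bench: inner diameter 130 mm, outer 140 mm, floor 5 mm thick, rim 16 mm high above the bench. Origin at the centre of its underside, z up.
- long_tray: Low long plywood tray fixed to the bench: inside 64 mm (its x) by 202 mm (its y), walls and floor 5 mm thick, rim 16 mm high above the bench; long enough for two sanding blocks end to end. Origin at the centre of its underside, z up.
- square_tray: Low square plywood tray fixed to the bench: inside 86 by 86 mm, walls and floor 5 mm thick, rim 16 mm high above the bench. Origin at the centre of its underside, x and y along its sides, z up.
Not all that is in view belongs to the job. What is shaped like the sander_a but yellow is not meant.

How it is judged:
At the end, for the whole second after the job is handed in: Both jars stand in the round tray, both sanding blocks lie abrasive face down in the long tray, and the weight stands in the square tray: each within its tray's walls, its underside less than 6 mm above the tray's floor, within about 7 degrees of upright or flat, and at rest (x of jar_a in the frame of round_tray between -0.05 and 0.05 m and y of jar_a in the frame of round_tray between -0.05 and 0.05 m and z of jar_a in the frame of round_tray between 0 and 0.011 m and angle between each of jar_a, jar_b, sander_a, sander_b, weight's own z axis and vertical below 0.12 rad and linear speed of each of jar_a, jar_b, sander_a, sander_b, weight below 0.02 m/s and angular speed of each of jar_a, jar_b, sander_a, sander_b, weight below 0.3 rad/s and horizontal distance between each of jar_a, jar_b and round_tray below 0.048 m and x of jar_b in the frame of round_tray between -0.05 and 0.05 m and y of jar_b in the frame of round_tray between -0.05 and 0.05 m and z of jar_b in the frame of round_tray between 0 and 0.011 m and x of sander_a in the frame of long_tray between -0.03 and 0.03 m and y of sander_a in the frame of long_tray between -0.09 and 0.09 m and z of sander_a in the frame of long_tray between 0 and 0.011 m and x of sander_b in the frame of long_tray between -0.03 and 0.03 m and y of sander_b in the frame of long_tray between -0.09 and 0.09 m and z of sander_b in the frame of long_tray between 0 and 0.011 m and x of weight in the frame of square_tray between -0.03 and 0.03 m and y of weight in the frame of square_tray between -0.03 and 0.03 m and z of weight in the frame of square_tray between 0 and 0.011 m); the robot touches nothing.
It fails at once if a jar is tipped over (more than 45 degrees) (angle between any of jar_a, jar_b's own z axis and vertical above 0.79 rad).
It also fails if it takes over 122 s, if anything falls off the work surface, if the arm or the gripper's body presses on something with over 40 N, if the wrist force passes 120 N, or if a joint passes its speed limit or range.

ROBOT

A 6-joint arm with a two-finger parallel gripper is mounted at the origin on the work surface. World frame = base frame: x ahead of the robot, y to its left, z up, the work surface at z = 0. Lengths are in m, angles in rad, forces in N, time in s.
With the tool pointing down it reaches from about 0.25 to 0.725 m from the base axis. Payload 4 kg.
Tool frame: the origin (TCP) lies midway between the tips of the shut fingers; the grasp point (between the pads) lies 19 mm behind it; z points along the fingers, y is the line along which they close (so a half turn about z gives the same grasp; the last joint's range is limited). The gripper opens to 85 mm and grips with 20 to 120 N. Pads are 22 mm wide; open, the fingers measure 114 mm over their backs; the gripper's body (76 mm by 85 mm) begins 54 mm behind the grasp point. The pads swing forward as they close: fully open they stand 13 mm farther back than shut.
Start: joints at [-1.179, 0.241, 0.005, 1.335, 0, 1.571], TCP at [0.191, -0.462, 0.191] pointing down, gripper open.
Joint ranges: [-2.72, 2.72], [-1.05, 1.87], [-1.09, 1.28], [-1.99, 2.15], [-1.42, 1.44], [-3.14, 3.14]. Speed limits (rad/s): [2.79, 2.79, 3.14, 3.14, 3.14, 3.14].

INTERFACE

Orientations are given as a unit quaternion [x, y, z, w].
In Python, from workcell import bot gives the robot as it stands.
- The arm moves only by the tool move_arm, never from a script. Its argument "motion" is a list of rows, each an object of numbers: "x", "y", "z": the shift along the tool's x, y, z in cm; "yaw": the turn about the tool's z in degrees. A call has 1 to 20 rows; each row is the pose to reach, as a shift and turn from the pose commanded when the call began, along the tool's axes at that moment; what a row does not reach only later rows make up. A row lasts 1/8 s, in which the tool goes at most 62.5 mm and 10.7 degrees, less where a joint would pass 70% of its speed; a pose out of reach is approached as far as the arm can. A call with a gripper value outside its range is refused whole. "gripper" is the opening, from -1 (shut) to 1 (fully open), set as the call begins (left out, the last holds). The fingers move at their own pace and stop on an object; the grip force is fixed at half the most. Time passes only in rows, so rows that repeat a pose let the fingers close. It gives the time, the measured TCP pose, the force, the opening and the grip force at its end, in the units of the state.
- bot.get_obs(): the state, without advancing time (a new reading comes with each control period).
- bot.camera(name): name is "scene" or "top" or "wrist"; returns the picture (384x512x3 uint8, blue, green, red); there is no depth.
- bot.camera_model(name): a dict with "K" (3x3 intrinsics, pixels), "dist" ([k1, k2, p1, p2, k3] as OpenCV has them; the pictures are not rectified), "world_from_camera" (4x4, takes a point from camera to world coordinates). Camera axes: x right, y down, z forward; pixel columns grow to the right and rows downward; lengths in m; the calibration is good to about 2 mm. A picture is of the moment at which its call begins: read the wrist's pose just before it. camera_model takes no time and is no camera call; for the wrist camera it gives the pose at the moment of the call.
- bot.job_done(): hands the job in; it is judged then, once.
Trained networks look in the newest picture that a camera, given by its name, has taken for a name from the list of things; names that differ only in an ending like _2 or _b are one class to them, and where a whole thing is asked for, a point or a joint stands for the part that bears it (a point fixed in the world has none). Each returns a list of dicts, best first, with "score" (0 to 1); they miss things now and then, are a little off and sometimes report something else, mostly with a low value. They report only what shows in the picture. A call takes as long as a camera call. They do not tell look-alikes from the thing itself.
- bot.cut_out(camera, name): "mask" (384x512 bool, what is visible of it) and "centre" ([row, column] in pixels, amid what is visible of it).
The state is a dict: "clock": time; "joint_pos": joint angles; "joint_vel": joint speeds; "tau": joint torques, N m; "eef_pos": TCP position; "tool_rot": TCP orientation; "ft_force": force on the tool from outside, world axes, zero at the start; "ft_torque": the same for the moment, N m; "grip_width": finger opening in m; "grasp_force": force on a finger pad.
Only numpy, scipy, OpenCV 4.12 (cv2) and the standard library are available. Lean on these libraries where they do the work, as an engineer would, in place of code of your own. Each camera call takes 0.05 s, during which the arm holds its last target. There are 200 camera calls.

## Working session

There is one attempt and no reset: what is moved stays moved. The work goes in short steps, Python scripts to look and compute and a tool call to move; the robot and the scene stay as the last step left them, time stands still between calls to the robot, and variables do not carry over. Pictures are saved under pics/ and viewed, at most 14 in all, crops included, and the job is handed in when it is done.

Besides the shell and the picture viewer there is one more tool, called by a JSON object that holds its "op" and its "data". move_arm: Moves the arm, as the interface text tells. Its arguments: {"type":"object","properties":{"motion":{"type":"array"},"gripper":{"type":"number"}},"required":["motion"]}

```bash
mkdir -p pics; ls
cat > h.py <<'E'
from workcell import bot
import numpy as np, cv2
def ray(cam,px,z,M=None):
    m=M or bot.camera_model(cam); K=np.array(m["K"]);T=np.array(m["world_from_camera"])
    u=cv2.undistortPoints(np.array([[[px[0],px[1]]]],float),K,np.array(m["dist"]))[0,0]
    d=T[:3,:3]@np.array([u[0],u[1],1]);o=T[:3,3]
    return o+d*(z-o[2])/d[2]
E
python3 - <<'E'
from h import *
o=bot.get_obs();print(o)
for c in("scene","top"):
    im=bot.camera(c);cv2.imwrite(f"pics/{c}0.png",im)
    m=bot.camera_model(c);print(c,np.round(m["world_from_camera"],3).tolist(),np.round(m["K"],1).tolist())
    for n in("jar_a","sander_a","weight","round_tray","long_tray","square_tray"):
        for r in bot.cut_out(c,n):
            mk=r["mask"].astype(np.uint8);print(c,n,round(r["score"],2),np.round(r["centre"]),cv2.boundingRect(mk),mk.sum(),np.round(ray(c,r["centre"][::-1],0.01),3))
E
```

```text
pics
{'clock': 0.0, 'joint_pos': array([-1.17899918e+00,  2.41421019e-01,  3.72392158e-03,  1.33520990e+00,
       -1.82657714e-05,  1.57081050e+00]), 'joint_vel': array([ 0.00154108, -0.00053802, -0.00080827, -0.00027913, -0.00016383,
       -0.00036714]), 'tau': array([ 1.83765325e-03, -3.72320688e+01,  2.52405971e+01,  1.68677961e-02,
        1.29844193e-04,  1.52200865e-06]), 'eef_pos': array([ 0.19064392, -0.46144828,  0.19050893]), 'tool_rot': array([ 9.80873991e-01,  1.94640951e-01, -2.14384619e-04, -1.03337183e-03]), 'ft_force': array([0.74494651, 0.04302113, 1.29256675]), 'ft_torque': array([-0.01060913,  0.00664428,  0.00888873]), 'grasp_force': 0.0, 'grip_width': 0.08527139630067584}
scene [[0.212, 0.586, -0.782, 1.293], [0.977, -0.135, 0.164, -0.194], [-0.01, -0.799, -0.601, 0.646], [0.0, 0.0, 0.0, 1.0]] [[392.2, 0.0, 260.6], [0.0, 392.2, 195.0], [0.0, 0.0, 1.0]]
scene jar_a 0.68 [201. 307.] (298, 187, 18, 28) 430 [0.517 0.093 0.01 ]
scene jar_a 0.56 [182. 271.] (262, 169, 16, 26) 356 [0.411 0.021 0.01 ]
scene sander_a 0.85 [165. 173.] (159, 153, 29, 21) 473 [ 0.258 -0.24
[... 1169 characters left out ...]
.439 -0.158  0.01 ]
top sander_a 0.93 [221. 399.] (380, 210, 36, 24) 496 [ 0.399 -0.407  0.01 ]
top sander_a 0.9 [210. 198.] (181, 202, 32, 19) 443 [0.431 0.154 0.01 ]
top sander_a 0.89 [244. 304.] (297, 228, 15, 32) 463 [ 0.337 -0.142  0.01 ]
top sander_a 0.61 [226. 352.] (344, 214, 17, 31) 456 [ 0.386 -0.275  0.01 ]
top sander_a 0.58 [276. 346.] (327, 267, 34, 17) 531 [ 0.248 -0.256  0.01 ]
top weight 0.74 [168. 288.] (280, 159, 21, 21) 328 [ 0.547 -0.097  0.01 ]
top round_tray 0.66 [116. 256.] (231, 92, 49, 49) 1910 [ 0.699 -0.009  0.01 ]
top long_tray 0.6 [162. 135.] (97, 145, 78, 35) 2083 [0.565 0.333 0.01 ]
top square_tray 0.87 [166. 379.] (357, 149, 43, 41) 1234 [ 0.556 -0.355  0.01 ]
```

Run:
```python
import cv2
im=cv2.imread("pics/top0.png");c=im[70:300,85:430]
cv2.imwrite("pics/topc.png",cv2.resize(c,None,fx=2.3,fy=2.3,interpolation=cv2.INTER_CUBIC))
im=cv2.imread("pics/scene0.png");c=im[140:300,80:450]
cv2.imwrite("pics/scenec.png",cv2.resize(c,None,fx=2.1,fy=2.1,interpolation=cv2.INTER_CUBIC))
```

```text
(no output)
```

View pics/topc.png

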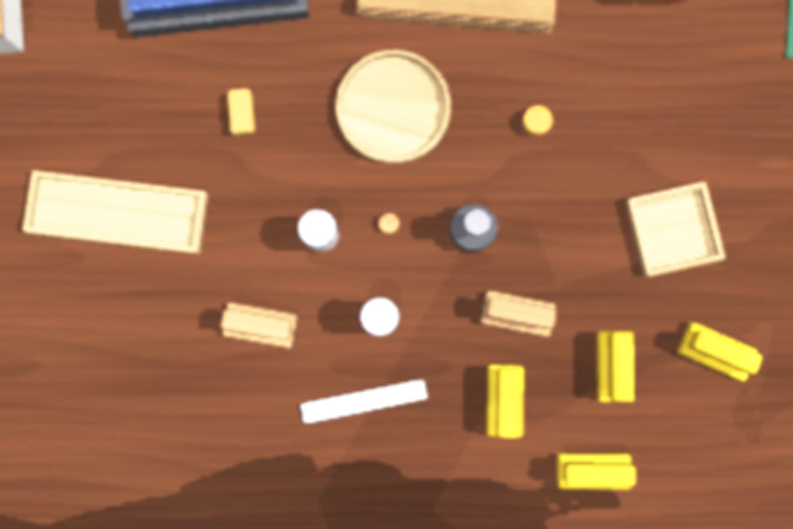

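View pics/scenec.png

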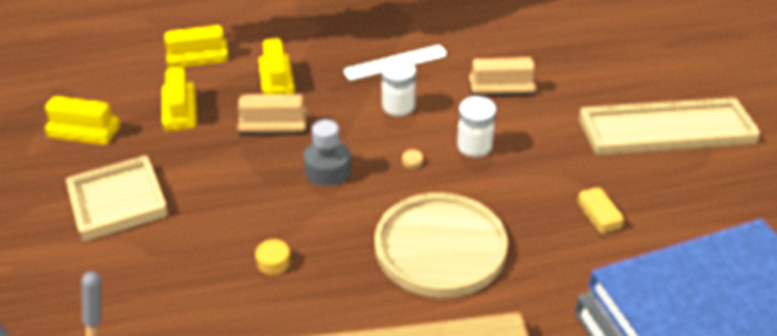

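Scene: the wooden sanders are at top px (310,207) and (198,210). Their look-alikes are four yellow blocks at (399,221), (304,244), (352,226) and (346,276). The jars are at (252,208) and (224,170), with a small cork disc at (254,167) and a yellow disc at (319,122). The weight is at (288,168). The wooden blocks match the description, so I'll fit poses next.

```bash
cat > fit.py <<'E'
from h import *
from scipy.optimize import minimize
def disk(r,z):a=np.linspace(0,2*np.pi,40);return np.c_[r*np.cos(a),r*np.sin(a),0*a+z]
def box(x,y,z):return np.array([[sx*x/2,sy*y/2,z] for sx in(-1,1) for sy in(-1,1)])
v=np.vstack
P={"jar":[v([disk(.021,0),disk(.021,.06)])],
"sander":[v([box(.04,.084,0),box(.04,.084,.014)]),v([box(.024,.08,.014),box(.024,.08,.042)])],
"weight":[v([disk(.028,0),disk(.028,.028)]),v([disk(.01,.028),disk(.01,.045)]),v([disk(.015,.045),disk(.015,.067)])],
"round":[v([disk(.07,0),disk(.07,.016)])],
"long":[v([box(.074,.212,0),box(.074,.212,.016)])],
"square":[v([box(.096,.096,0),box(.096,.096,.016)])]}
def fit(kind,masks,x0,S=4,z0=0.):
    """masks: list of (camera_model, mask)"""
    big=[(np.array(m["K"]),np.array(m["dist"]),np.linalg.inv(m["world_from_camera"]),cv2.resize(k.astype(np.uint8),None,fx=S,fy=S,interpolation=cv2.INTER_NEAREST)>0) for m,k in masks]
    def cost(p):
        c,s=np.cos(p[2]*10),np.sin(p[2]*10);R=np.array([[c,-s,0],[s,c,0],[0,0,1]]);tot=0
        for K,D,T,mk in big:
            o=np.zeros(mk.shape,np.uint8)
            for q in P[kind]:
                w=q@R.T+[p[0],p[1],z0]
                uv=cv2.projectPoints(w,cv2.Rodrigues(T[:3,:3])[0],T[:3,3],K,D)[0][:,0]
                cv2.fillConvexPoly(o,cv2.convexHull(np.round((uv+.5)*S).astype(np.int32)),1)
            tot-=(mk&(o>0)).sum()/(mk|(o>0)).sum()
        return tot/len(big)
    best=None
    for y in x0[2]:
        a=np.array([x0[0],x0[1],y/10]);sm=np.array([a,a+[.01,0,0],a+[0,.01,0],a+[0,0,.02]])
        r=minimize(cost,a,method="Nelder-Mead",options=dict(initial_simplex=sm,xatol=1e-4,fatol=1e-4))
        if best is None or r.fun<best.fun:best=r
    return best.x*[1,1,10],-best.fun
E
python3 - <<'E'
from fit import *
ms={};
for c in("scene","top"):
    bot.camera(c);m=bot.camera_model(c);ms[c]=m
    for n in("jar_a","sander_a","weight","round_tray","long_tray","square_tray"):ms[c,n]=[r["mask"] for r in bot.cut_out(c,n)]
Y=[0,.4,.8,1.2,-.4]
for lab,kind,n,x,y,ys in[("jarN","jar","jar_a",.42,.005,[0]),("jarF","jar","jar_a",.53,.084,[0]),("sR","sander","sander_a",.43,-.155,[-.2,.2]),("sL","sander","sander_a",.42,.152,[-.2,.2]),("weight","weight","weight",.537,-.097,[0]),("round","round","round_tray",.699,-.009,[0]),("long","long","long_tray",.565,.333,[-.1,.1]),("square","square","square_tray",.556,-.355,[0,.2,.4])]:
    L=[]
    for c in("scene","top"):
        m=ms[c];T=np.linalg.inv(m["world_from_camera"]);uv=cv2.projectPoints(np.array([[x,y,.02]]),cv2.Rodrigues(T[:3,:3])[0],T[:3,3],np.array(m["K"]),np.array(m["dist"]))[0].ravel()
        k=min(ms[c,n],key=lambda k:np.hypot(*(np.argwhere(k).mean(0)[::-1]-uv)));L.append((m,k))
        r=fit(kind,[(m,k)],(x,y,ys));print(lab,c,np.round(r[0],4),round(r[1],3),end=" | ")
    r=fit(kind,L,(x,y,ys));print("both",np.round(r[0],4),"deg",round(np.degrees(r[0][2]),1),round(r[1],3))
E
```

```text
jarN scene [0.4353 0.0102 0.0631] 0.954 | jarN top [ 0.4361  0.011  -0.0495] 0.89 | both [ 0.436   0.0107 -0.0211] deg -1.2 0.918
jarF scene [0.537  0.0844 0.2389] 0.92 | jarF top [0.541  0.0854 0.0153] 0.908 | both [0.5401 0.084  0.0555] deg 3.2 0.9
sR scene [ 0.4453 -0.1573 -0.2061] 0.948 | sR top [ 0.4423 -0.1552 -0.2161] 0.86 | both [ 0.4437 -0.1569 -0.2414] deg -13.8 0.89
sL scene [ 0.4298  0.1557 -0.1016] 0.952 | sL top [ 0.4277  0.1555 -0.1643] 0.939 | both [ 0.4285  0.1559 -0.1726] deg -9.9 0.937
weight scene [ 0.5432 -0.1024  0.0251] 0.853 | weight top [ 0.5451 -0.103   0.0027] 0.941 | both [ 0.5447 -0.1026 -0.0231] deg -1.3 0.896
round scene [ 0.6965 -0.0041  0.1202] 0.98 | Traceback (most recent call last):
  File "<stdin>", line 11, in <module>
ValueError: min() iterable argument is empty
```

Run:
```python
from fit import *
for lab,x,y,ys in[("round",.697,-.004,[0]),("long",.565,.333,[-.1,.1]),("square",.556,-.355,[0,.2,.4])]:
    L=[]
    for c in("scene","top"):
        for t in range(3):
            bot.camera(c);m=bot.camera_model(c);R=bot.cut_out(c,lab+"_tray")
            R=[r for r in R if r["mask"].sum()>1000]
            if R:break
        if R:
            L.append((m,R[0]["mask"]));r=fit(lab,L[-1:],(x,y,ys));print(lab,c,np.round(r[0],4),round(r[1],3),end=" | ")
    r=fit(lab,L,(x,y,ys));print("both",np.round(r[0],4),"deg",round(np.degrees(r[0][2]),1),round(r[1],3))
o=bot.get_obs();print(o["clock"],o["eef_pos"])
```

```text
round scene [ 0.6963 -0.004   0.0582] 0.97 | round top [ 0.6987 -0.0046  0.0397] 0.976 | both [ 0.6979 -0.0045  0.1456] deg 8.3 0.966
long scene [ 0.5645  0.334  -0.1424] 0.952 | long top [ 0.5655  0.3337 -0.1158] 0.961 | both [ 0.5657  0.3341 -0.121 ] deg -6.9 0.952
square scene [ 0.5442 -0.3518  0.2354] 0.965 | square top [ 0.5466 -0.3523  0.2266] 0.956 | both [ 0.5457 -0.3517  0.2183] deg 12.5 0.954
2.0 [ 0.19089691 -0.46211522  0.19140477]
```

```bash
cat > go.py <<'E'
from h import *
import sys
from scipy.spatial.transform import Rotation as Ro
def main(x,y,z,th):
    o=bot.get_obs();R=Ro.from_quat(o["tool_rot"]).as_matrix()
    s=R.T@(np.array([x,y,z])-o["eef_pos"])*100
    cur=np.degrees(np.arctan2(R[1,0],R[0,0]));dy=(cur-th+90)%180-90
    print("shift cm",np.round(s,1),"yaw",round(dy,1),"cur th",round(cur,1),"j",np.round(o["joint_pos"],2),"t",o["clock"],"d",round(np.linalg.norm(s)/6.25,1))
main(*map(float,sys.argv[1:5]))
E
python3 go.py .5447 -.1026 .13 0
```

```text
shift cm [ 46.4 -19.7   6.1] yaw 22.4 cur th 22.4 j [-1.18  0.24  0.    1.34 -0.    1.57] t 2.0 d 8.1
```

{"op": "move_arm", "data": {"motion": [{"x": 6,"y": -2.5,"z": 0.8,"yaw": 3},{"x": 12,"y": -5,"z": 1.6,"yaw": 6},{"x": 18,"y": -7.5,"z": 2.4,"yaw": 9},{"x": 24,"y": -10,"z": 3,"yaw": 12},{"x": 30,"y": -12.5,"z": 4,"yaw": 15},{"x": 36,"y": -15,"z": 5,"yaw": 18},{"x": 42,"y": -17.5,"z": 5.5,"yaw": 20},{"x": 45,"y": -19,"z": 6,"yaw": 22.4},{"x": 46.4,"y": -19.7,"z": 6.1,"yaw": 22.4},{"x": 46.4,"y": -19.7,"z": 6.1,"yaw": 22.4},{"x": 46.4,"y": -19.7,"z": 6.1,"yaw": 22.4}], "gripper": 0.4}}

```text
clock: 3.38
eef_pos: [0.5437, -0.104, 0.1306]
tool_rot: [1.0, -0.0, -0.0, 0.0]
ft_force: [0.3, -0.5, 0.6]
grip_width: 0.0597
grasp_force: 0.0
```

```bash
cat > look.py <<'E'
from fit import *
import sys
# look.py kind name x y yaw : wrist-camera refit
kind,name,x,y,a=sys.argv[1],sys.argv[2],*map(float,sys.argv[3:6])
z0=float(sys.argv[6]) if len(sys.argv)>6 else 0.
m=bot.camera_model("wrist");im=bot.camera("wrist");cv2.imwrite("pics/w.png",im)
for r in bot.cut_out("wrist",name):
    b=cv2.boundingRect(r["mask"].astype(np.uint8));f=fit(kind,[(m,r["mask"])],(x,y,[a]),2,z0);print(round(r["score"],2),b,np.round(f[0],4),round(f[1],3))
E
python3 look.py weight weight .5447 -.1026 0; python3 go.py .5447 -.1026 .037 0
```

```text
0.78 (227, 154, 51, 54) [ 0.5462 -0.1032  0.0662] 0.923
shift cm [ 0.1 -0.2  9.4] yaw -0.1 cur th -0.1 j [-0.19  0.38  0.04  1.23 -0.    2.95] t 3.475 d 1.5
```

{"op": "move_arm", "data": {"motion": [{"x": 0.2,"y": -0.1,"z": 4},{"x": 0.2,"y": -0.1,"z": 8},{"x": 0.2,"y": -0.1,"z": 9.4},{"x": 0.2,"y": -0.1,"z": 9.4},{"x": 0.2,"y": -0.1,"z": 9.4}]}}

```text
invalid input at $.motion[0]: expected keys x, y, z, yaw
```

{"op": "move_arm", "data": {"motion": [{"x": 0},{"x": 0},{"x": 0},{"x": 0},{"x": 0},{"x": 0}], "gripper": -1}}

```text
invalid input at $.motion[0]: expected keys x, y, z, yaw
```

```bash
python3 go.py .5457 -.352 .1 12.5;python3 go.py .5457 -.352 .043 12.5
```

```text
shift cm [ 0.2 24.8  3.1] yaw -12.6 cur th -0.1 j [-0.19  0.38  0.04  1.23 -0.    2.95] t 3.475 d 4.0
shift cm [ 0.2 24.8  8.8] yaw -12.6 cur th -0.1 j [-0.19  0.38  0.04  1.23 -0.    2.95] t 3.475 d 4.2
```

{"op": "move_arm", "data": {"motion": [{"x": 0.2,"y": -0.1,"z": 4,"yaw": 0},{"x": 0.2,"y": -0.1,"z": 8,"yaw": 0},{"x": 0.2,"y": -0.1,"z": 9.4,"yaw": 0},{"x": 0.2,"y": -0.1,"z": 9.4,"yaw": 0},{"x": 0.2,"y": -0.1,"z": 9.4,"yaw": 0}]}}

```text
clock: 4.1
eef_pos: [0.5479, -0.1024, 0.0382]
tool_rot: [1.0, 0.0, 0.002, 0.0]
ft_force: [0.5, 0.3, -0.0]
grip_width: 0.0597
grasp_force: 0.0
```

{"op": "move_arm", "data": {"motion": [{"x": 0,"y": 0,"z": 0,"yaw": 0},{"x": 0,"y": 0,"z": 0,"yaw": 0},{"x": 0,"y": 0,"z": 0,"yaw": 0},{"x": 0,"y": 0,"z": 0,"yaw": 0},{"x": 0,"y": 0,"z": 0,"yaw": 0},{"x": 0,"y": 0,"z": 0,"yaw": 0}], "gripper": -1}}

```text
clock: 4.85
eef_pos: [0.5465, -0.1018, 0.0363]
tool_rot: [1.0, 0.0, -0.0, -0.0]
ft_force: [-0.2, 0.5, 0.8]
grip_width: -0.0003
grasp_force: 0.0
```

```bash
python3 go.py .5457 -.352 .1 12.5;python3 go.py .5457 -.352 .043 12.5
```

```text
shift cm [-0.1 25.  -6.4] yaw -12.4 cur th 0.1 j [-0.18  0.46 -0.1   1.01 -0.    2.96] t 4.85 d 4.1
shift cm [-0.1 25.  -0.7] yaw -12.4 cur th 0.1 j [-0.18  0.46 -0.1   1.01 -0.    2.96] t 4.85 d 4.0
```

Run:
```python
from h import *
a=[cv2.resize(bot.camera("scene")[150:270,170:330],(400,300)),cv2.resize(bot.camera("wrist"),(400,300))]
cv2.imwrite("pics/g1.png",np.hstack(a))
```

```text
(no output)
```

View pics/g1.png

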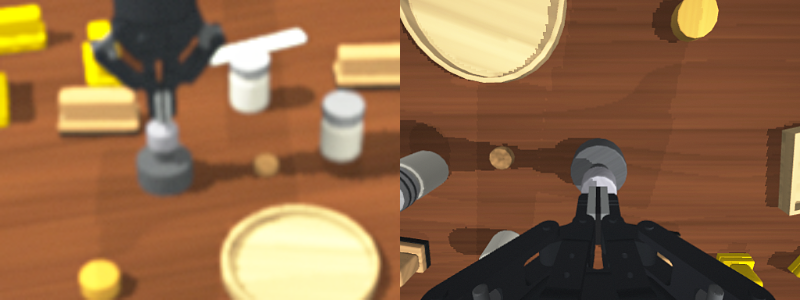

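Run:
```python
from fit import *
for c in("scene","top","wrist"):
    m=bot.camera_model(c);im=bot.camera(c)
    for r in bot.cut_out(c,"weight"):
        f=fit("weight",[(m,r["mask"])],(.55,-.102,[0]));print(c,round(r["score"],2),cv2.boundingRect(r["mask"].astype(np.uint8)),np.round(f[0],4),round(f[1],3))
print(np.round(bot.camera_model("wrist")["world_from_camera"],3))
m=bot.camera_model("scene");T=np.linalg.inv(m["world_from_camera"])
print(cv2.projectPoints(np.array([[.5465,-.102,.036]]),cv2.Rodrigues(T[:3,:3])[0],T[:3,3],np.array(m["K"]),np.array(m["dist"]))[0])
```

```text
scene 0.79 (225, 198, 22, 31) [ 0.5445 -0.1027  0.2217] 0.93
top 0.65 (96, 145, 79, 35) [ 0.55  -0.102  0.   ] -0.0
wrist 0.9 (219, 178, 72, 70) [ 0.5467 -0.103   0.1745] 0.764
wrist 0.33 (102, 295, 49, 36) [ 0.55  -0.102  0.   ] -0.0
[[-0.    -0.946 -0.325  0.631]
 [-1.     0.    -0.    -0.102]
 [ 0.     0.325 -0.946  0.219]
 [ 0.     0.     0.     1.   ]]
[[[235.1670357  210.54213085]]]
```

Run:
```python
from h import *
for z in(.036,.045,.055,.065,.075,.085):print(z,np.round(ray("scene",(235.2,198.8),z),3),np.round(ray("wrist",(253,243),z),3))
m=bot.camera_model("wrist");T=np.linalg.inv(m["world_from_camera"])
print(cv2.projectPoints(np.array([[.5465,-.102,.036],[.5465,-.102,.067]]),cv2.Rodrigues(T[:3,:3])[0],T[:3,3],np.array(m["K"]),np.array(m["dist"]))[0])
a=cv2.resize(bot.camera("scene")[175:235,200:270],None,fx=6,fy=6,interpolation=cv2.INTER_CUBIC)
b=cv2.resize(bot.camera("wrist")[170:290,185:315],None,fx=3,fy=3,interpolation=cv2.INTER_CUBIC)
cv2.imwrite("pics/g2.png",np.hstack([a[:360],b[:360]]))
```

```text
0.036 [ 0.499 -0.094  0.036] [ 0.531 -0.102  0.036]
0.045 [ 0.511 -0.096  0.045] [ 0.536 -0.102  0.045]
0.055 [ 0.524 -0.097  0.055] [ 0.541 -0.102  0.055]
0.065 [ 0.537 -0.099  0.065] [ 0.547 -0.102  0.065]
0.075 [ 0.55  -0.101  0.075] [ 0.552 -0.102  0.075]
0.085 [ 0.563 -0.102  0.085] [ 0.558 -0.102  0.085]
[[[252.84265733 224.15322808]]

 [[252.80095189 245.10716466]]]
```

View pics/g2.png

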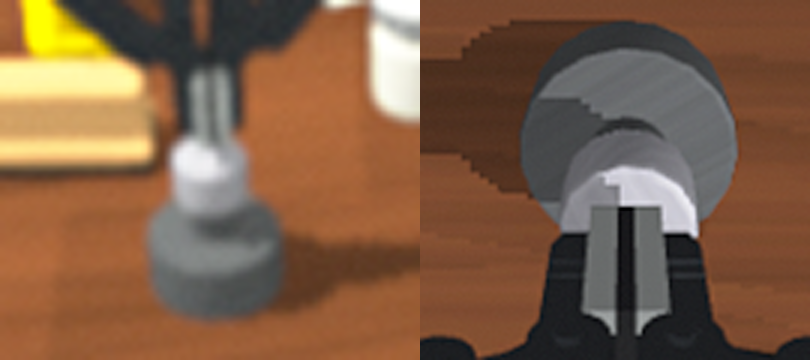

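{"op": "move_arm", "data": {"motion": [{"x": 0,"y": 0,"z": -4,"yaw": 0},{"x": 0,"y": 0,"z": -6,"yaw": 0},{"x": 0,"y": 0,"z": -6,"yaw": 0}]}}

```text
clock: 5.72
eef_pos: [0.5482, -0.1022, 0.0983]
tool_rot: [1.0, 0.0, 0.002, 0.0]
ft_force: [0.4, -0.4, -0.7]
grip_width: 0.0003
grasp_force: 0.0
```

Run:
```python
from h import *
o=bot.get_obs();print(o["eef_pos"],o["grip_width"],o["ft_force"])
for c in("scene","wrist"):
    m=bot.camera_model(c);T=np.linalg.inv(m["world_from_camera"])
    print(cv2.projectPoints(o["eef_pos"][None],cv2.Rodrigues(T[:3,:3])[0],T[:3,3],np.array(m["K"]),np.array(m["dist"]))[0])
a=cv2.resize(bot.camera("scene")[165:225,200:270],None,fx=6,fy=6,interpolation=cv2.INTER_CUBIC)
b=cv2.resize(bot.camera("wrist")[170:290,185:315],None,fx=3,fy=3,interpolation=cv2.INTER_CUBIC)
cv2.imwrite("pics/g3.png",np.hstack([a[:360],b[:360]]))
```

```text
[ 0.54822714 -0.10220327  0.09827077] 0.00028029398537563935 [ 0.4193744  -0.41117554 -0.73738249]
[[[233.91183772 190.59175504]]]
[[[252.69954042 224.31108275]]]
```

View pics/g3.png

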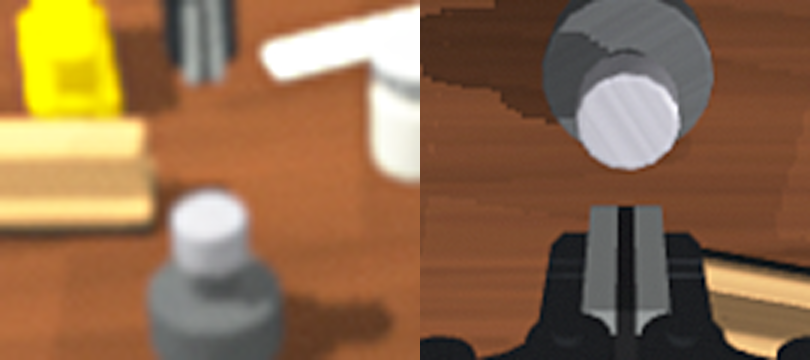

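Run:
```python
from h import *
for z in(.1,.11,.12,.125,.13,.135,.14):print(z,np.round(ray("scene",(234,178.3),z),4),np.round(ray("wrist",(254,239),z),4))
```

```text
0.1 [ 0.5    -0.0941  0.1   ] [ 0.5364 -0.1028  0.1   ]
0.11 [ 0.5145 -0.096   0.11  ] [ 0.5417 -0.1027  0.11  ]
0.12 [ 0.529  -0.0978  0.12  ] [ 0.547  -0.1027  0.12  ]
0.125 [ 0.5363 -0.0987  0.125 ] [ 0.5496 -0.1027  0.125 ]
0.13 [ 0.5436 -0.0996  0.13  ] [ 0.5523 -0.1027  0.13  ]
0.135 [ 0.5508 -0.1005  0.135 ] [ 0.5549 -0.1026  0.135 ]
0.14 [ 0.5581 -0.1015  0.14  ] [ 0.5576 -0.1026  0.14  ]
```

The fingertips really sit about 37 mm above the reported TCP. Two camera views agree on this, while x and y match. I'll grip lower by that amount, and place relative to the pick height.

{"op": "move_arm", "data": {"motion": [{"x": -0.2,"y": 0.1,"z": 0,"yaw": 0},{"x": -0.2,"y": 0.1,"z": 0,"yaw": 0},{"x": -0.2,"y": 0.1,"z": 4,"yaw": 0},{"x": -0.2,"y": 0.1,"z": 8,"yaw": 0},{"x": -0.2,"y": 0.1,"z": 9.8,"yaw": 0},{"x": -0.2,"y": 0.1,"z": 9.8,"yaw": 0},{"x": -0.2,"y": 0.1,"z": 9.8,"yaw": 0}], "gripper": 0.2}}

```text
clock: 6.7
eef_pos: [0.5452, -0.103, -0.001]
tool_rot: [1.0, 0.0, 0.001, 0.0]
ft_force: [-0.0, -0.3, 0.6]
grip_width: 0.0517
grasp_force: 0.0
```

{"op": "move_arm", "data": {"motion": [{"x": 0,"y": 0,"z": 0,"yaw": 0},{"x": 0,"y": 0,"z": 0,"yaw": 0},{"x": 0,"y": 0,"z": 0,"yaw": 0},{"x": 0,"y": 0,"z": 0,"yaw": 0},{"x": 0,"y": 0,"z": 0,"yaw": 0},{"x": 0,"y": 0,"z": 0,"yaw": 0}], "gripper": -1}}

```text
clock: 7.45
eef_pos: [0.5458, -0.1026, -0.0001]
tool_rot: [1.0, 0.001, 0.001, -0.0]
ft_force: [0.1, 2.7, 5.7]
grip_width: 0.0282
grasp_force: 58.9
```

```bash
python3 go.py .5457 -.352 .1 12.5
```

```text
shift cm [ -0.   24.9 -10. ] yaw -12.4 cur th 0.1 j [-0.19  0.5  -0.14  0.92  0.    2.95] t 7.45 d 4.3
```

{"op": "move_arm", "data": {"motion": [{"x": 0,"y": 0,"z": -1.5,"yaw": 0},{"x": 0,"y": 0,"z": -4,"yaw": 0},{"x": 0,"y": 2,"z": -6,"yaw": 0},{"x": 0,"y": 5,"z": -6,"yaw": 0},{"x": 0,"y": 9,"z": -6,"yaw": 0},{"x": 0,"y": 13,"z": -6,"yaw": 0},{"x": 0,"y": 17,"z": -6,"yaw": 0},{"x": 0,"y": 20.5,"z": -6,"yaw": 0},{"x": 0,"y": 23,"z": -6,"yaw": 0},{"x": 0,"y": 24.5,"z": -6,"yaw": 0},{"x": 0,"y": 24.9,"z": -5,"yaw": 0},{"x": 0,"y": 24.9,"z": -3,"yaw": 0},{"x": 0,"y": 24.9,"z": -1.6,"yaw": 0},{"x": 0,"y": 24.9,"z": -1,"yaw": 0},{"x": 0,"y": 24.9,"z": -0.7,"yaw": 0},{"x": 0,"y": 24.9,"z": -0.7,"yaw": 0}]}}

```text
clock: 9.45
eef_pos: [0.5452, -0.3519, 0.0059]
tool_rot: [1.0, 0.001, 0.0, 0.0]
ft_force: [0.5, 1.1, -5.4]
grip_width: 0.0279
grasp_force: 60.6
```

```bash
python3 - <<'E'
from h import *
o=bot.get_obs();print(o["eef_pos"],o["ft_force"],o["grip_width"])
a=cv2.resize(bot.camera("scene")[170:290,80:220],None,fx=3,fy=3)
b=cv2.resize(bot.camera("wrist"),None,fx=.7,fy=.7)
cv2.imwrite("pics/g4.png",np.hstack([a,cv2.copyMakeBorder(b,0,360-b.shape[0],0,0,0)]))
E
python3 go.py .5457 -.352 .005 0.1
```

```text
[ 0.5451984  -0.35187845  0.00590107] [ 0.48842723  1.08705983 -5.43414526] 0.027943062335021144
shift cm [ 0.  -0.   0.1] yaw -0.0 cur th 0.1 j [-0.57  0.66  0.16  1.07  0.    2.57] t 9.55 d 0.0
```

View pics/g4.png

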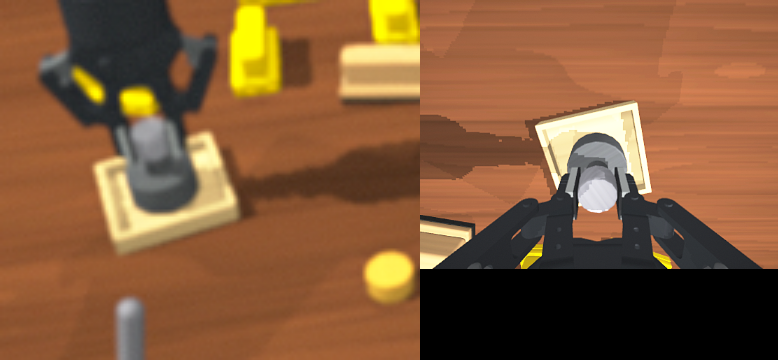

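{"op": "move_arm", "data": {"motion": [{"x": 0,"y": 0,"z": 0.1,"yaw": 0},{"x": 0,"y": 0,"z": 0.1,"yaw": 0},{"x": 0,"y": 0,"z": 0.1,"yaw": 0},{"x": 0,"y": 0,"z": -2,"yaw": 0},{"x": 0,"y": 0,"z": -6,"yaw": 0},{"x": 0,"y": 0,"z": -8,"yaw": 0},{"x": 0,"y": 0,"z": -8,"yaw": 0}], "gripper": 0.3}}

```text
clock: 10.42
eef_pos: [0.5464, -0.353, 0.0882]
tool_rot: [1.0, 0.0, 0.002, 0.002]
ft_force: [-0.7, 0.1, -0.3]
grip_width: 0.0554
grasp_force: 0.0
```

```bash
python3 go.py .436 .0107 .085 89.99
```

```text
shift cm [-11.  -36.4   0.2] yaw -89.9 cur th 0.0 j [-0.57  0.59  0.27  1.24 -0.    2.57] t 10.425 d 6.1
```

{"op": "move_arm", "data": {"motion": [{"x": -1,"y": -4,"z": 0,"yaw": -10},{"x": -2.5,"y": -9,"z": 0,"yaw": -20},{"x": -4,"y": -14,"z": 0,"yaw": -30},{"x": -5.5,"y": -19,"z": 0,"yaw": -40},{"x": -7,"y": -24,"z": 0,"yaw": -50},{"x": -8.5,"y": -29,"z": 0,"yaw": -60},{"x": -10,"y": -33,"z": 0,"yaw": -70},{"x": -11,"y": -36.4,"z": 0,"yaw": -80},{"x": -11,"y": -36.4,"z": 0,"yaw": -90},{"x": -11,"y": -36.4,"z": 0,"yaw": -90},{"x": -11,"y": -36.4,"z": 0,"yaw": -90}], "gripper": 0.6}}

```text
clock: 11.8
eef_pos: [0.4341, 0.0118, 0.0849]
tool_rot: [0.708, 0.706, -0.0, -0.0]
ft_force: [-1.1, -0.5, -0.2]
grip_width: 0.068
grasp_force: 0.0
```

```bash
python3 look.py jar jar_a .436 .011 0;  python3 go.py .436 .011 -.009 90
python3 - <<'E'
from fit import *
m=bot.camera_model("top");bot.camera("top")
for r in bot.cut_out("top","weight"):print(r["score"],r["centre"],np.round(fit("weight",[(m,r["mask"])],(.545,-.352,[0]),4,.005),3))
E
```

```text
0.62 (344, 90, 80, 58) [0.436 0.011 0.   ] -0.0
0.62 (230, 172, 52, 64) [0.4364 0.0102 0.1396] 0.958
shift cm [-0.1  0.2  9.4] yaw -0.1 cur th 89.9 j [ 0.03  0.19 -0.35  1.03  0.    1.6 ] t 11.9 d 1.5Traceback (most recent call last):
  File "<stdin>", line 3, in <module>
    return _wrapfunc(a, 'round', decimals=decimals, out=out)
    return _wrapit(obj, method, *args, **kwds)
    conv = _array_converter(obj)
ValueError: setting an array element with a sequence. The requested array has an inhomogeneous shape after 1 dimensions. The detected shape was (2,) + inhomogeneous part.
```

{"op": "move_arm", "data": {"motion": [{"x": -0.1,"y": 0.2,"z": 3,"yaw": 0},{"x": -0.1,"y": 0.2,"z": 7,"yaw": 0},{"x": -0.1,"y": 0.2,"z": 9.4,"yaw": 0},{"x": -0.1,"y": 0.2,"z": 9.4,"yaw": 0},{"x": -0.1,"y": 0.2,"z": 9.4,"yaw": 0}]}}

```text
clock: 12.62
eef_pos: [0.4373, 0.0109, -0.0078]
tool_rot: [0.707, 0.707, 0.0, 0.0]
ft_force: [0.9, -1.1, 0.4]
grip_width: 0.0683
grasp_force: 0.0
```

{"op": "move_arm", "data": {"motion": [{"x": 0,"y": 0,"z": 0,"yaw": 0},{"x": 0,"y": 0,"z": 0,"yaw": 0},{"x": 0,"y": 0,"z": 0,"yaw": 0},{"x": 0,"y": 0,"z": 0,"yaw": 0},{"x": 0,"y": 0,"z": 0,"yaw": 0}], "gripper": -1}}

```text
clock: 13.25
eef_pos: [0.4376, 0.011, -0.0072]
tool_rot: [0.707, 0.707, 0.001, 0.001]
ft_force: [-1.8, 0.2, 5.3]
grip_width: 0.0408
grasp_force: 60.0
```

```bash
python3 go.py .692 -.0345 -.003 90; python3 go.py .692 .0255 -.003 90
```

```text
shift cm [-4.6 25.4 -0.3] yaw 0.0 cur th 90.0 j [ 0.03  0.32 -0.47  0.78 -0.    1.6 ] t 13.25 d 4.1
shift cm [ 1.4 25.4 -0.3] yaw 0.0 cur th 90.0 j [ 0.03  0.32 -0.47  0.78 -0.    1.6 ] t 13.25 d 4.1
```

{"op": "move_arm", "data": {"motion": [{"x": 0,"y": 0,"z": -1,"yaw": 0},{"x": 0,"y": 0,"z": -3,"yaw": 0},{"x": -0.2,"y": 1,"z": -5,"yaw": 0},{"x": -0.7,"y": 4,"z": -5.5,"yaw": 0},{"x": -1.5,"y": 8,"z": -5.5,"yaw": 0},{"x": -2.2,"y": 12,"z": -5.5,"yaw": 0},{"x": -3,"y": 16,"z": -5.5,"yaw": 0},{"x": -3.6,"y": 20,"z": -5.5,"yaw": 0},{"x": -4.2,"y": 23,"z": -5.5,"yaw": 0},{"x": -4.6,"y": 25,"z": -5.5,"yaw": 0},{"x": -4.6,"y": 25.4,"z": -5,"yaw": 0},{"x": -4.6,"y": 25.4,"z": -3.5,"yaw": 0},{"x": -4.6,"y": 25.4,"z": -2,"yaw": 0},{"x": -4.6,"y": 25.4,"z": -1.2,"yaw": 0},{"x": -4.6,"y": 25.4,"z": -0.7,"yaw": 0},{"x": -4.6,"y": 25.4,"z": -0.6,"yaw": 0},{"x": -4.6,"y": 25.4,"z": -0.6,"yaw": 0}]}}

```text
clock: 15.38
eef_pos: [0.6905, -0.0347, -0.002]
tool_rot: [0.707, 0.707, 0.0, 0.0]
ft_force: [-2.2, -0.2, 2.7]
grip_width: 0.04
grasp_force: 60.8
```

```bash
python3 go.py .692 -.0345 -.002 90;python3 - <<'E'
from h import *
a=cv2.resize(bot.camera("scene")[170:290,220:360],None,fx=3,fy=3)
b=cv2.resize(bot.camera("wrist"),None,fx=.7,fy=.7)
cv2.imwrite("pics/g5.png",np.hstack([a,cv2.copyMakeBorder(b,0,360-b.shape[0],0,0,0)]))
E
```

```text
shift cm [0.  0.1 0. ] yaw 0.1 cur th 90.1 j [-0.05  0.74  0.3   1.13  0.    1.52] t 15.375 d 0.0
```

View pics/g5.png

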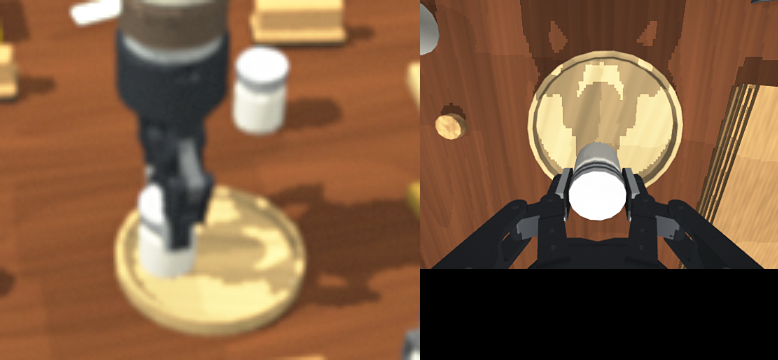

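{"op": "move_arm", "data": {"motion": [{"x": 0,"y": 0,"z": 0,"yaw": 0},{"x": 0,"y": 0,"z": 0,"yaw": 0},{"x": 0,"y": 0,"z": 0,"yaw": 0},{"x": 0,"y": 0,"z": -2,"yaw": 0},{"x": 0,"y": 0,"z": -5,"yaw": 0},{"x": 0,"y": 0,"z": -8,"yaw": 0},{"x": 4,"y": -5,"z": -9,"yaw": 0},{"x": 8,"y": -10,"z": -9,"yaw": 0},{"x": 12,"y": -15,"z": -9,"yaw": 0},{"x": 12,"y": -15,"z": -9,"yaw": 0},{"x": 12,"y": -15,"z": -9,"yaw": 0}], "gripper": 0.5}}

```text
clock: 16.85
eef_pos: [0.5411, 0.0855, 0.0881]
tool_rot: [0.706, 0.708, 0.001, 0.001]
ft_force: [0.9, -0.4, 0.1]
grip_width: 0.0643
grasp_force: 0.0
```

```bash
python3 look.py jar jar_a .540 .0845 0;  python3 go.py .5405 .0845 -.008 90
```

```text
0.92 (365, 275, 43, 25) [0.54   0.0845 0.    ] -0.0
0.56 (225, 172, 52, 64) [0.5394 0.0824 0.1036] 0.957
shift cm [-0.  -0.2  9.6] yaw -0.0 cur th 90.0 j [ 0.16  0.4  -0.05  1.12 -0.    1.73] t 16.95 d 1.5
```

{"op": "move_arm", "data": {"motion": [{"x": -0.2,"y": -0.1,"z": 3,"yaw": 0},{"x": -0.2,"y": -0.1,"z": 7,"yaw": 0},{"x": -0.2,"y": -0.1,"z": 9.5,"yaw": 0},{"x": -0.2,"y": -0.1,"z": 9.5,"yaw": 0},{"x": -0.2,"y": -0.1,"z": 9.5,"yaw": 0}]}}

```text
clock: 17.58
eef_pos: [0.5411, 0.0827, -0.0068]
tool_rot: [0.707, 0.707, 0.001, 0.001]
ft_force: [0.6, -0.0, -0.1]
grip_width: 0.0641
grasp_force: 0.0
```

{"op": "move_arm", "data": {"motion": [{"x": 0,"y": 0,"z": 0,"yaw": 0},{"x": 0,"y": 0,"z": 0,"yaw": 0},{"x": 0,"y": 0,"z": 0,"yaw": 0},{"x": 0,"y": 0,"z": 0,"yaw": 0},{"x": 0,"y": 0,"z": 0,"yaw": 0}], "gripper": -1}}

```text
clock: 18.2
eef_pos: [0.541, 0.0832, -0.0058]
tool_rot: [0.707, 0.707, 0.001, 0.001]
ft_force: [-1.0, -1.0, 6.4]
grip_width: 0.0401
grasp_force: 60.9
```

```bash
python3 go.py .692 .0265 -.002 90
```

```text
shift cm [-5.7 15.1 -0.3] yaw 0.0 cur th 90.0 j [ 0.15  0.49 -0.18  0.9  -0.    1.72] t 18.2 d 2.6
```

{"op": "move_arm", "data": {"motion": [{"x": 0,"y": 0,"z": -1,"yaw": 0},{"x": 0,"y": 0,"z": -3,"yaw": 0},{"x": -0.3,"y": 1,"z": -5,"yaw": 0},{"x": -1,"y": 3.5,"z": -6,"yaw": 0},{"x": -2.2,"y": 7,"z": -6,"yaw": 0},{"x": -3.5,"y": 10.5,"z": -6,"yaw": 0},{"x": -4.8,"y": 13.5,"z": -6,"yaw": 0},{"x": -5.5,"y": 14.8,"z": -6,"yaw": 0},{"x": -5.7,"y": 15.1,"z": -5,"yaw": 0},{"x": -5.7,"y": 15.1,"z": -3.5,"yaw": 0},{"x": -5.7,"y": 15.1,"z": -2,"yaw": 0},{"x": -5.7,"y": 15.1,"z": -1.2,"yaw": 0},{"x": -5.7,"y": 15.1,"z": -0.7,"yaw": 0},{"x": -5.7,"y": 15.1,"z": -0.6,"yaw": 0},{"x": -5.7,"y": 15.1,"z": -0.6,"yaw": 0}]}}

```text
clock: 20.08
eef_pos: [0.6902, 0.0265, -0.0007]
tool_rot: [0.707, 0.707, 0.0, -0.0]
ft_force: [-3.3, -0.3, 4.0]
grip_width: 0.0403
grasp_force: 61.0
```

{"op": "move_arm", "data": {"motion": [{"x": 0,"y": 0,"z": 0,"yaw": 0},{"x": 0,"y": 0,"z": 0,"yaw": 0},{"x": 0,"y": 0,"z": 0,"yaw": 0},{"x": 0,"y": 0,"z": -2,"yaw": 0},{"x": 0,"y": 0,"z": -5,"yaw": 0},{"x": 0,"y": 0,"z": -9,"yaw": 0},{"x": 0,"y": 0,"z": -9,"yaw": 0}], "gripper": 0.5}}

```text
clock: 20.95
eef_pos: [0.6938, 0.0263, 0.0933]
tool_rot: [0.707, 0.707, 0.003, 0.003]
ft_force: [0.3, 1.2, 0.7]
grip_width: 0.0639
grasp_force: 0.0
```

```bash
python3 go.py .4285 .1558 .09 80.1;python3 - <<'E'
from fit import *
m=bot.camera_model("scene");bot.camera("scene")
for r in bot.cut_out("scene","jar_a"):print(r["score"],r["centre"],*[fit("jar",[(m,r["mask"])],(.69,y,[0]),4,.005) for y in(.026,-.034)])
E
```

```text
shift cm [ 13.  -26.5   0.1] yaw 9.9 cur th 90.0 j [ 0.04  0.68  0.43  1.32 -0.    1.61] t 20.95 d 4.7
0.75 [247.6, 278.2] (array([0.69 , 0.026, 0.   ]), np.float64(-0.0)) (array([ 0.68919925, -0.03527391,  0.20561698]), np.float64(0.850713976633492))
```

{"op": "move_arm", "data": {"motion": [{"x": 2.5,"y": -5,"z": 0,"yaw": 2},{"x": 5,"y": -10,"z": 0,"yaw": 4},{"x": 7.5,"y": -15,"z": 0,"yaw": 6},{"x": 10,"y": -20,"z": 0,"yaw": 8},{"x": 12,"y": -24.5,"z": 0,"yaw": 10},{"x": 13,"y": -26.5,"z": 0,"yaw": 10},{"x": 13,"y": -26.5,"z": 0,"yaw": 10},{"x": 13,"y": -26.5,"z": 0,"yaw": 10}], "gripper": 0.2}}

```text
clock: 22.05
eef_pos: [0.4257, 0.1558, 0.0879]
tool_rot: [0.766, 0.643, -0.0, 0.0]
ft_force: [-0.3, 0.3, 0.2]
grip_width: 0.0511
grasp_force: 0.0
```

```bash
python3 look.py sander sander_a .4285 .1558 -.17;  python3 go.py .4285 .1558 -.014 80.1
```

```text
0.79 (234, 147, 42, 94) [ 0.4279  0.1557 -0.1866] 0.952
shift cm [ 0.1  0.2 10.2] yaw -0.1 cur th 80.0 j [ 0.35  0.23 -0.3   1.05 -0.    2.1 ] t 22.15 d 1.6
```

View pics/w.png

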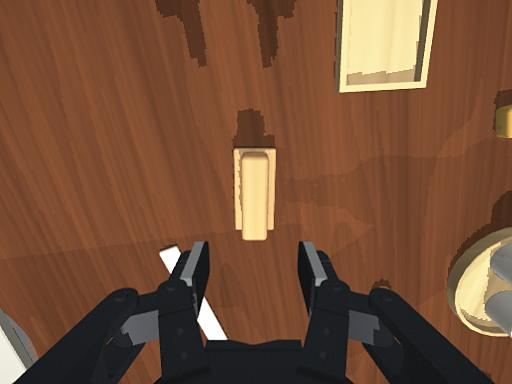

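{"op": "move_arm", "data": {"motion": [{"x": 0.1,"y": 0.2,"z": 3,"yaw": 0},{"x": 0.1,"y": 0.2,"z": 7,"yaw": 0},{"x": 0.1,"y": 0.2,"z": 9.6,"yaw": 0},{"x": 0.1,"y": 0.2,"z": 10.2,"yaw": 0},{"x": 0.1,"y": 0.2,"z": 10.2,"yaw": 0},{"x": 0.1,"y": 0.2,"z": 10.2,"yaw": 0}]}}

```text
clock: 22.9
eef_pos: [0.4288, 0.157, -0.0125]
tool_rot: [0.766, 0.643, 0.001, 0.0]
ft_force: [0.0, -0.7, -0.6]
grip_width: 0.0513
grasp_force: 0.0
```

{"op": "move_arm", "data": {"motion": [{"x": 0,"y": 0,"z": 0,"yaw": 0},{"x": 0,"y": 0,"z": 0,"yaw": 0},{"x": 0,"y": 0,"z": 0,"yaw": 0},{"x": 0,"y": 0,"z": 0,"yaw": 0},{"x": 0,"y": 0,"z": 0,"yaw": 0},{"x": 0,"y": 0,"z": 0,"yaw": 0}], "gripper": -1}}

```text
clock: 23.65
eef_pos: [0.4283, 0.1571, -0.0125]
tool_rot: [0.766, 0.643, 0.001, 0.0]
ft_force: [-0.5, 0.1, 6.3]
grip_width: 0.0224
grasp_force: 59.7
```

```bash
python3 - <<'E'
import numpy as np
c=np.array([.5657,.3341]);a=-.121;d=np.array([-np.sin(a),np.cos(a)])
print(c+d*.05,c-d*.05)
E
python3 go.py .5717 .3837 -.008 83.1
```

```text
[0.57173525 0.38373442] [0.55966475 0.28446558]
shift cm [24.8 10.2 -0.4] yaw -3.0 cur th 80.1 j [ 0.35  0.36 -0.43  0.78  0.    2.1 ] t 23.65 d 4.3
```

{"op": "move_arm", "data": {"motion": [{"x": 0,"y": 0,"z": -1,"yaw": 0},{"x": 0,"y": 0,"z": -3,"yaw": 0},{"x": 1,"y": 0.4,"z": -5,"yaw": 0},{"x": 4,"y": 1.6,"z": -5.5,"yaw": -1},{"x": 8,"y": 3.2,"z": -5.5,"yaw": -2},{"x": 12,"y": 5,"z": -5.5,"yaw": -3},{"x": 16,"y": 6.6,"z": -5.5,"yaw": -3},{"x": 20,"y": 8.2,"z": -5.5,"yaw": -3},{"x": 23,"y": 9.5,"z": -5.5,"yaw": -3},{"x": 24.5,"y": 10.1,"z": -5.5,"yaw": -3},{"x": 24.8,"y": 10.2,"z": -5,"yaw": -3},{"x": 24.8,"y": 10.2,"z": -3.5,"yaw": -3},{"x": 24.8,"y": 10.2,"z": -2,"yaw": -3},{"x": 24.8,"y": 10.2,"z": -1.2,"yaw": -3},{"x": 24.8,"y": 10.2,"z": -0.7,"yaw": -3},{"x": 24.8,"y": 10.2,"z": -0.6,"yaw": -3},{"x": 24.8,"y": 10.2,"z": -0.6,"yaw": -3}]}}

```text
clock: 25.78
eef_pos: [0.5711, 0.3835, -0.0073]
tool_rot: [0.749, 0.663, 0.0, 0.0]
ft_force: [0.4, -1.1, -1.9]
grip_width: 0.0225
grasp_force: 59.0
```

```bash
python3 go.py .5717 .3837 -.008 83.1;python3 - <<'E'
from h import *
a=cv2.resize(bot.camera("scene")[140:260,320:460],None,fx=3,fy=3)
b=cv2.resize(bot.camera("wrist"),None,fx=.7,fy=.7)
cv2.imwrite("pics/g6.png",np.hstack([a,cv2.copyMakeBorder(b,0,360-b.shape[0],0,0,0)]))
E
```

```text
shift cm [0.  0.1 0.1] yaw -0.1 cur th 83.0 j [ 0.59  0.74  0.28  1.11 -0.    2.28] t 25.775 d 0.0
```

View pics/g6.png

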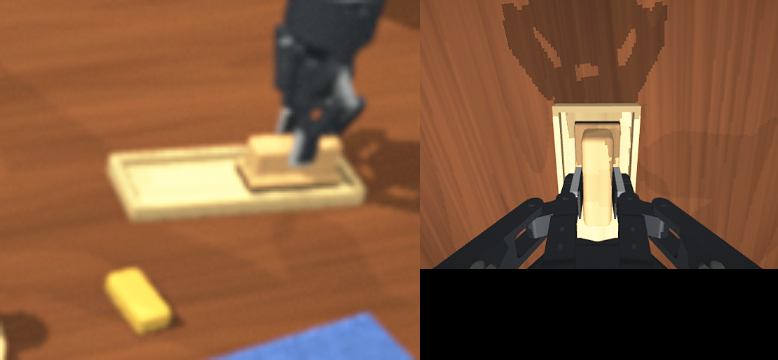

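The sander sits inside the tray just above the floor. I'll release it and go for the right-hand sander.

{"op": "move_arm", "data": {"motion": [{"x": 0,"y": 0,"z": 0.1,"yaw": 0},{"x": 0,"y": 0,"z": 0.1,"yaw": 0},{"x": 0,"y": 0,"z": 0.1,"yaw": 0},{"x": 0,"y": 0,"z": -3,"yaw": 0},{"x": 0,"y": 0,"z": -7,"yaw": 0},{"x": 0,"y": 0,"z": -9.5,"yaw": 0},{"x": 0,"y": 0,"z": -9.5,"yaw": 0}], "gripper": 0.2}}

```text
clock: 26.75
eef_pos: [0.5726, 0.3846, 0.0905]
tool_rot: [0.749, 0.663, 0.003, 0.0]
ft_force: [-0.3, 0.1, 1.0]
grip_width: 0.0511
grasp_force: 0.0
```

```bash
python3 go.py .4437 -.1569 .088 77
```

```text
shift cm [-55.3  -6.3  -0. ] yaw 6.1 cur th 83.1 j [ 0.59  0.67  0.41  1.31 -0.    2.28] t 26.75 d 8.9
```

{"op": "move_arm", "data": {"motion": [{"x": -6,"y": -0.7,"z": 0,"yaw": 1},{"x": -12,"y": -1.4,"z": 0,"yaw": 2},{"x": -18,"y": -2,"z": 0,"yaw": 3},{"x": -24,"y": -2.7,"z": 0,"yaw": 4},{"x": -30,"y": -3.4,"z": 0,"yaw": 5},{"x": -36,"y": -4.1,"z": 0,"yaw": 6},{"x": -42,"y": -4.8,"z": 0,"yaw": 6},{"x": -48,"y": -5.5,"z": 0,"yaw": 6},{"x": -53,"y": -6,"z": 0,"yaw": 6},{"x": -55.3,"y": -6.3,"z": 0,"yaw": 6},{"x": -55.3,"y": -6.3,"z": 0,"yaw": 6},{"x": -55.3,"y": -6.3,"z": 0,"yaw": 6}]}}

```text
clock: 28.25
eef_pos: [0.4407, -0.1572, 0.0865]
tool_rot: [0.782, 0.623, -0.0, -0.001]
ft_force: [-0.2, 0.3, 0.5]
grip_width: 0.0513
grasp_force: 0.0
```

```bash
python3 look.py sander sander_a .4437 -.1569 -.22;  python3 go.py .4437 -.1569 -.013 77
```

```text
0.86 (92, 170, 104, 58) [ 0.4437 -0.1569 -0.22  ] -0.0
0.8 (198, 273, 65, 57) [ 0.4437 -0.1569 -0.22  ] -0.0
0.73 (72, 260, 56, 56) [ 0.4437 -0.1569 -0.22  ] -0.0
0.67 (232, 147, 43, 95) [ 0.442  -0.1571 -0.2009] 0.96
shift cm [ 0.1  0.3 10. ] yaw 0.1 cur th 77.1 j [-0.34  0.26 -0.26  1.06  0.    1.45] t 28.35 d 1.6
```

View pics/w.png

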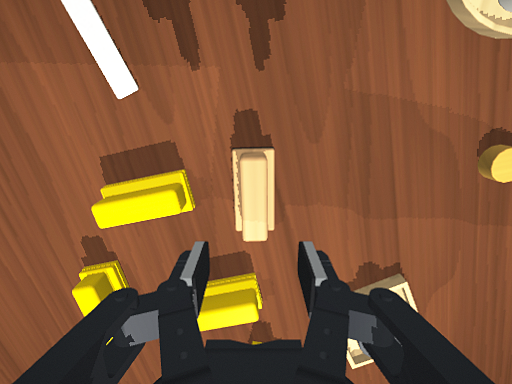

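{"op": "move_arm", "data": {"motion": [{"x": 0,"y": 0.2,"z": 3,"yaw": -1},{"x": 0,"y": 0.2,"z": 7,"yaw": -1},{"x": 0,"y": 0.2,"z": 9.6,"yaw": -1},{"x": 0,"y": 0.2,"z": 10,"yaw": -1},{"x": 0,"y": 0.2,"z": 10,"yaw": -1},{"x": 0,"y": 0.2,"z": 10,"yaw": -1}]}}

```text
clock: 29.1
eef_pos: [0.4446, -0.1586, -0.0113]
tool_rot: [0.777, 0.63, 0.001, 0.001]
ft_force: [0.2, 0.7, -0.1]
grip_width: 0.0508
grasp_force: 0.0
```

{"op": "move_arm", "data": {"motion": [{"x": 0,"y": 0,"z": 0,"yaw": 0},{"x": 0,"y": 0,"z": 0,"yaw": 0},{"x": 0,"y": 0,"z": 0,"yaw": 0},{"x": 0,"y": 0,"z": 0,"yaw": 0},{"x": 0,"y": 0,"z": 0,"yaw": 0},{"x": 0,"y": 0,"z": 0,"yaw": 0}], "gripper": -1}}

```text
clock: 29.85
eef_pos: [0.444, -0.1587, -0.0116]
tool_rot: [0.777, 0.63, 0.001, 0.001]
ft_force: [-0.9, -0.4, 5.8]
grip_width: 0.0224
grasp_force: 60.3
```

```bash
python3 go.py .5597 .2845 -.006 83.1
```

```text
shift cm [45.8  2.1 -0.6] yaw -5.1 cur th 78.0 j [-0.34  0.38 -0.39  0.8   0.    1.44] t 29.85 d 7.3
```

{"op": "move_arm", "data": {"motion": [{"x": 0,"y": 0,"z": -1,"yaw": 0},{"x": 0,"y": 0,"z": -3.5,"yaw": 0},{"x": 1,"y": 0,"z": -6,"yaw": 0},{"x": 4,"y": 0.2,"z": -6.5,"yaw": 0},{"x": 9,"y": 0.4,"z": -6.5,"yaw": -1},{"x": 14,"y": 0.7,"z": -6.5,"yaw": -2},{"x": 19,"y": 1,"z": -6.5,"yaw": -3},{"x": 24,"y": 1.2,"z": -6.5,"yaw": -4},{"x": 29,"y": 1.5,"z": -6.5,"yaw": -5},{"x": 34,"y": 1.7,"z": -6.5,"yaw": -5},{"x": 39,"y": 1.9,"z": -6.5,"yaw": -5},{"x": 43,"y": 2,"z": -6.5,"yaw": -5},{"x": 45.3,"y": 2.1,"z": -6.5,"yaw": -5},{"x": 45.7,"y": 2.1,"z": -5.5,"yaw": -5},{"x": 45.7,"y": 2.1,"z": -3.5,"yaw": -5},{"x": 45.7,"y": 2.1,"z": -2,"yaw": -5},{"x": 45.7,"y": 2.1,"z": -1.1,"yaw": -5},{"x": 45.7,"y": 2.1,"z": -0.6,"yaw": -5},{"x": 45.7,"y": 2.1,"z": -0.6,"yaw": -5}]}}

```text
clock: 32.22
eef_pos: [0.5589, 0.2841, -0.0061]
tool_rot: [0.749, 0.663, 0.0, 0.0]
ft_force: [0.7, 1.0, -2.0]
grip_width: 0.0225
grasp_force: 59.4
```

```bash
python3 go.py .5597 .2845 -.007 83.1;python3 - <<'E'
from h import *
a=cv2.resize(bot.camera("scene")[140:260,320:460],None,fx=3,fy=3)
b=cv2.resize(bot.camera("wrist"),None,fx=.7,fy=.7)
cv2.imwrite("pics/g7.png",np.hstack([a,cv2.copyMakeBorder(b,0,360-b.shape[0],0,0,0)]))
E
```

```text
shift cm [0.  0.1 0.1] yaw -0.1 cur th 83.0 j [ 0.47  0.63  0.07  1.01 -0.    2.16] t 32.225 d 0.0
```

View pics/g7.png

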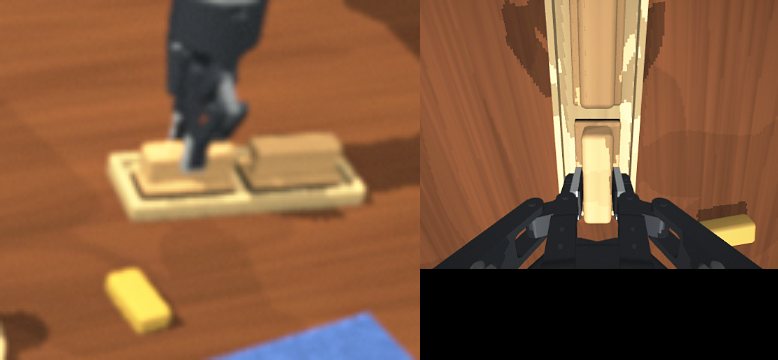

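Both sanders lie inside the tray with a gap between them. I'll release, retreat and check everything.

{"op": "move_arm", "data": {"motion": [{"x": 0,"y": 0,"z": 0.1,"yaw": 0},{"x": 0,"y": 0,"z": 0.1,"yaw": 0},{"x": 0,"y": 0,"z": 0.1,"yaw": 0},{"x": 0,"y": 0,"z": -3,"yaw": 0},{"x": 0,"y": 0,"z": -7,"yaw": 0},{"x": 0,"y": 0,"z": -12,"yaw": 0},{"x": -5,"y": -4,"z": -14,"yaw": 0},{"x": -10,"y": -8,"z": -15,"yaw": 0},{"x": -14,"y": -12,"z": -15,"yaw": 0},{"x": -16,"y": -14,"z": -15,"yaw": 0},{"x": -16,"y": -14,"z": -15,"yaw": 0}], "gripper": 0.2}}

```text
clock: 33.7
eef_pos: [0.3987, 0.1414, 0.144]
tool_rot: [0.749, 0.662, 0.0, 0.0]
ft_force: [0.3, 0.1, 0.5]
grip_width: 0.0512
grasp_force: 0.0
```

Run:
```python
from fit import *
im=bot.camera("scene");m=bot.camera_model("scene");cv2.imwrite("pics/end.png",cv2.resize(im[130:300,70:470],None,fx=2,fy=2,interpolation=cv2.INTER_CUBIC))
for k,n,t in(("jar","jar_a",[(.69,.026),(.69,-.034)]),("sander","sander_a",[(.571,.384),(.559,.285)]),("weight","weight",[(.545,-.352)])):
    for r in bot.cut_out("scene",n):
        f=max((fit(k,[(m,r["mask"])],(*p,[-.12]),4,.005) for p in t),key=lambda f:f[1])
        if f[1]>.3:print(n,np.round(f[0],3),round(f[1],2))
```

```text
jar_a [0.686 0.028 0.015] 0.88
jar_a [ 0.692 -0.036 -0.001] 0.91
sander_a [0.559 0.285 0.036] 0.86
sander_a [ 0.571  0.385 -0.122] 0.92
weight [ 0.542 -0.352  0.133] 0.92
```

View pics/end.png

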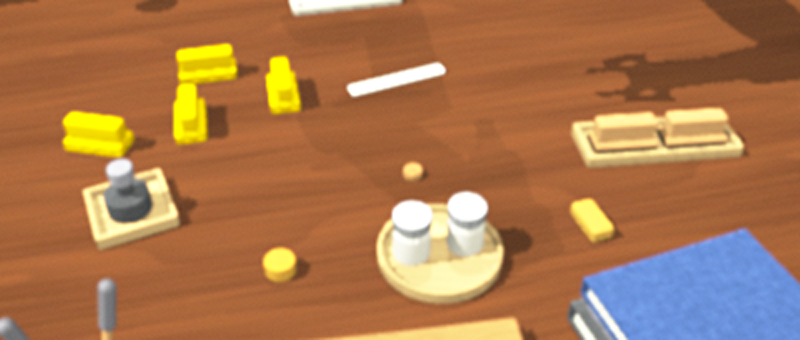

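The picture shows all five pieces in their trays, upright or flat, and nothing touched by the arm.

```bash
python3 -c "
from workcell import bot
print(bot.job_done())"
```

```text
the job is handed in; nothing more can be done
None
```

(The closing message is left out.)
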